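# Fish a dropped lathe collar out from under the bench shelf

### The arm

A 7-joint arm with a two-finger parallel gripper is mounted at the origin on the work surface. World frame = base frame: x ahead of the robot, y to its left, z up, the work surface at z = 0. Lengths are in mm, angles in rad, forces in N, time in s.
With the tool pointing down it reaches from about 400 to 850 mm from the base axis. Payload 4.5 kg.
Tool frame: the origin (TCP) lies midway between the tips of the shut fingers; the grasp point (between the pads) lies robot.pinch_z behind it (robot.pinch_z is the distance from the TCP to the grasp point, in mm); z points along the fingers, y is the line along which they close (so a half turn about z gives the same grasp; the last joint's range is limited). The gripper opens to 85 mm and grips with 20 to 120 N. Pads are 22 mm wide; open, the fingers measure 114 mm over their backs; the gripper's body (76 mm by 85 mm) begins 54 mm behind the grasp point. The pads swing forward as they close: fully open they stand 13 mm farther back than shut.
Start: joints at [-1.105, 0.689, -0.195, 1.565, 0.157, 0.902, -0.215], TCP at [261.551, 567.667, 231.317] pointing down, gripper open.
Joint ranges: [-3.01, 3.01], [-0.46, 2.08], [-1.47, 1.51], [0.13, 2.56], [-1, 4.14], [0.04, 2.09], [-2.66, 2.66]. Speed limits (rad/s): [2.57, 2.57, 3.14, 3.14, 3.14, 3.14, 3.14].

### API

Orientations are given as a 3x3 rotation matrix whose columns are the frame's x, y, z axes.
In Python, from workcell import robot gives the robot as it stands.
- The arm moves only by the shell command python3 -m inch 'ROWS' [FORCE]. ROWS is rows parted by semicolons, their numbers by spaces, 1 to 10 of them, each of 5 numbers: dx, dy, dz in mm, then a turn about the tool's z in rad, then the finger opening in mm; each row is the pose to reach, as a shift and turn from the pose commanded when the command began, along the tool's axes at that moment; what a row does not reach only later rows make up. A row lasts 1/8 s, in which the tool goes at most 62.5 mm and 0.188 rad, less where a joint would pass 70% of its speed; a pose out of reach is approached as far as the arm can. The fingers move at their own pace and stop on an object; FORCE is the grip in N (left out, the last holds). Time passes only in rows, so rows that do not move let the fingers close. It prints the time, the measured TCP pose, the force, the opening and the grip force at its end.
- robot.read_state(): the state, without advancing time (a new reading comes with each control period).
- robot.snapshot(name): name is "side" or "top" or "wrist"; returns a dict with "frame" (480x640x3 uint8, red, green, blue), "K" (3x3 intrinsics, pixels), "xyz" and "attitude" of the camera in the world; the wrist camera has in their place "T_tool_cam" (4x4, takes a point from camera to tool coordinates, whose origin is the TCP and whose axes are the flange's). Camera axes: x right, y up, looking along -z (the intrinsics and any distortion apply to the point x, -y, -z); pixel columns grow to the right and rows downward; lengths in mm; the calibration is good to about 2 mm. A picture is of the moment at which its call begins: read the wrist's pose just before it. There is no depth.
- robot.close_job(): hands the job in; it is judged then, once.
The state is a dict: "t": time; "qpos": joint angles; "dq": joint speeds; "joint_efforts": joint torques, N m; "ee_pos": TCP position; "eef_rot": TCP orientation; "contact_force": force on the tool from outside, world axes, zero at the start; "wrist_torque": the same for the moment, N m; "width": finger opening in mm; "gripper_force": force on a finger pad.
Only numpy, scipy, OpenCV 4.12 (cv2) and the standard library are available. Lean on these libraries where they do the work, as an engineer would, in place of code of your own. Each camera call takes 0.05 s, during which the arm holds its last target. There are 200 camera calls.

### The job

A small steel collar has rolled out of sight under the low shelf on the turning bench. Take the flat T-headed probe by its handle, feel about with it under the shelf until you find the collar, and drag it out onto the open bench in front, wholly clear of the shelf; then lay the probe flat on the bench, clear of the shelf, and let go. Work gently: no ramming or jamming of the probe against the collar, the shelf or the stop beneath it, do not touch the collar with the gripper, and leave the other things where they are.

Things in the scene. Friction and masses are not known exactly. Their poses are not given: they have to be found in the camera images.
- shelf: Low fixed wooden shelf, 470 mm wide (its y), 130 mm deep (its x), top at 58 mm. Origin at the centre of its footprint at bench level; x points from the open front into its depth. The space beneath is 40 mm high, open at the front (x = -65 mm), walled at the back (x = +55 mm) and both ends (y = -220 and +220 mm). No exact place of what lies beneath is measured: feel for it.
- shelf_front (a point): Middle of the shelf's front edge at bench level (shelf x -65 mm, y 0); axes as the shelf's. Beneath the shelf a fixed U-shaped soft rubber stop, 30 mm high, opens to the front: a back bar along y and two cheeks running 50 mm forward from it, 300 mm apart inside. Its back face lies 75 to 118 mm behind the front edge, its middle within 40 mm of shelf y = 0; where exactly is not measured.
- shelf_under (a point): Middle of the space beneath the shelf (shelf x -5 mm, y 0), bench level. The lost collar, a steel ring 40 mm across, 22 mm high, 190 to 250 g, lies flat inside the U-shaped stop, not measured: its rim 12 to 16 mm before the stop's back face, its centre within 110 mm of the stop's middle in y. It slides under a push of about 1 to 3 N; the stop stays put.
- probe: Flat T-headed probe, 160 g, lying on the bench, handle upright. Origin under the handle's centre; x runs along the strip to the head. Handle: wooden block 50 mm (x) by 26 mm (y) by 60 mm high, gripped across its 26 mm. Strip: 12 mm wide, 6 mm thick, from handle to head, at the underside. The collar, caught beside the strip, is drawn along by the back of the head.
- probe_head (a point): Centre of the probe's head, 141 mm ahead of the handle's centre and 7 mm above the underside. The head is a steel cross bar 68 mm wide (probe y), 14 mm high and 8 mm thick, with rounded ends.
- mallet: Wooden mallet lying on the bench, 200 mm long, up to 60 mm thick; origin under it, 50 mm ahead of its handle's end; a bystander, leave it be.
- chuck: Steel lathe chuck, 76 mm across, 54 mm high, standing on the shelf; a bystander, leave it be.
- wax: Amber glass jar, 56 mm across, 60 mm high, standing on the shelf; a bystander, leave it be.
- turned_bowl: Small turned wooden vase, 66 mm across, 55 mm high, standing on the shelf; a bystander, leave it be.
- screw_cup: Grey plastic cup, 64 mm across, 50 mm high, on the bench at one side; a bystander, leave it be.
- blank: Round wooden blank, 90 mm across, 40 mm high, on the bench at one side; a bystander, leave it be.
Mind the look-alikes: they are no part of the job. What is shaped like the probe but turquoise or yellow is not meant.

How it is judged (in metres and radians):
On the way, in this order (a step that is already met when the one before it is completed fails the run):
1. the probe's head is under the shelf (x of probe_head in the frame of shelf above -0.05 m and y of probe_head in the frame of shelf between -0.21 and 0.21 m and height (world z) of probe_head below 0.035 m), for 0.1 s.
2. the collar is drawn out wholly clear of the shelf, onto the bench in front (x of collar in the frame of shelf between -0.28 and -0.083 m and y of collar in the frame of shelf between -0.28 and 0.28 m and height (world z) of collar below 0.03 m), for 0.2 s.
At the end, for the whole second after the job is handed in: The collar rests on the bench in front of the shelf, wholly clear of its front edge (centre 18 to 215 mm before it, within 280 mm of the middle line); the probe lies flat on the bench (within 8 mm, 0.12 rad), its head in front of or beside the shelf, not under it, released and at rest (all of step 2 and linear speed of each of collar, probe below 0.02 m/s and height (world z) of probe below 0.008 m and angle between probe's own z axis and vertical below 0.12 rad and (x of probe_head in the frame of shelf below -0.068 m or y of probe_head in the frame of shelf below -0.245 m or y of probe_head in the frame of shelf above 0.245 m)); the robot touches nothing.
It fails at once if the probe rams the shelf or the stop beneath it (over 25 N) (contact force between probe and shelf above 25 N or contact force between probe and fence above 25 N).
It fails at once if the probe jams the collar (over 15 N) (contact force between probe and collar above 15 N).
It fails at once if the gripper or arm touches the collar (contact force between any of the fingers, the arm and collar above 0.5 N).
It fails at once if the arm strikes the shelf (over 15 N) (contact force between the arm and shelf above 15 N).
It fails at once if a bystander is moved by more than 25 mm (distance of any of mallet, chuck, wax, turned_bowl, screw_cup, blank from where it was at the start of the episode above 0.025 m).
It also fails if it takes over 72 s, if anything falls off the work surface, if the arm or the gripper's body presses on something with over 40 N, if the wrist force passes 120 N, or if a joint passes its speed limit or range.

## Working session

There is one attempt and no reset: what is moved stays moved. The work goes in short steps, Python scripts to look and compute and a shell command to move; the robot and the scene stay as the last step left them, time stands still between calls to the robot, and variables do not carry over. Pictures are saved under pics/ and viewed, at most 10 in all, crops included, and the job is handed in when it is done.

```bash
mkdir -p pics; ls; cat > h.py <<'E'
import numpy as np, cv2
from workcell import robot
def ray(s,u,v):
    K=np.array(s["K"]); d=np.linalg.inv(K)@[u,v,1.]; d=np.array([d[0],-d[1],-d[2]])
    return np.array(s["xyz"]), np.array(s["attitude"])@d
def onz(s,u,v,z=0):
    o,d=ray(s,u,v); return o+d*(z-o[2])/d[2]
def proj(s,p):
    q=np.array(s["attitude"]).T@(np.array(p)-np.array(s["xyz"])); q=np.array(s["K"])@[q[0],-q[1],-q[2]]; return q[:2]/q[2]
E
python3 - <<'E'
from h import *
import pickle
S={}
for n in ("top","side"):
    s=robot.snapshot(n); S[n]=s; cv2.imwrite(f"pics/{n}.png",s["frame"][:,:,::-1]); print(n,s["K"],s["xyz"],s["attitude"],[k for k in s])
pickle.dump(S,open("s.pkl","wb"))
st=robot.read_state(); print(st["t"],st["ee_pos"],st["eef_rot"],robot.pinch_z)
E
```

```text
pics
top [[549.15873587   0.         332.28280969]
 [  0.         549.15873587 235.90808998]
 [  0.           0.           1.        ]] [ 305.20873004  -20.57233295 1399.43609325] [[ 0.01184357  0.98333913 -0.18139431]
 [-0.99990635  0.01040271 -0.00889259]
 [-0.00685744  0.18148264  0.98337024]] ['frame', 'K', 'xyz', 'attitude']
side [[599.01509639   0.         319.97267931]
 [  0.         599.01509639 239.31592553]
 [  0.           0.           1.        ]] [-286.18699941 1366.95148327 1119.73261037] [[-0.85277999  0.27373455 -0.44478723]
 [-0.52207029 -0.47035972  0.71148039]
 [-0.01445324  0.83894644  0.54402204]] ['frame', 'K', 'xyz', 'attitude']
0.1 [261.38531766 567.09558912 230.57552622] [[-9.08237075e-01  4.18455636e-01 -5.43684010e-04]
 [ 4.18455966e-01  9.08235832e-01 -1.50901423e-03]
 [-1.37662209e-04 -1.59805049e-03 -9.99998714e-01]] 18.700000000000003
```

View pics/top.png

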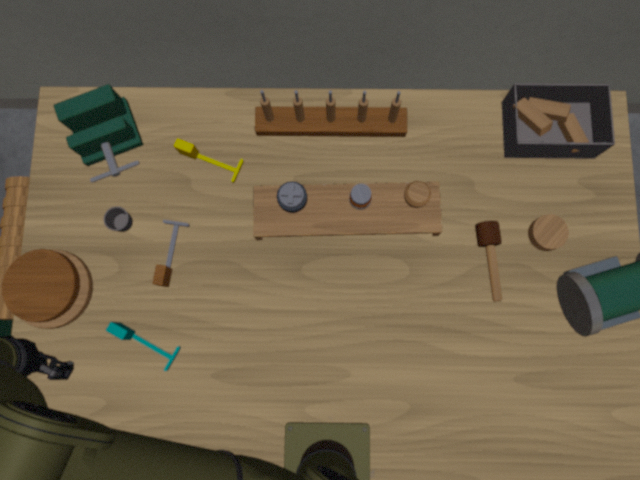

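View pics/side.png

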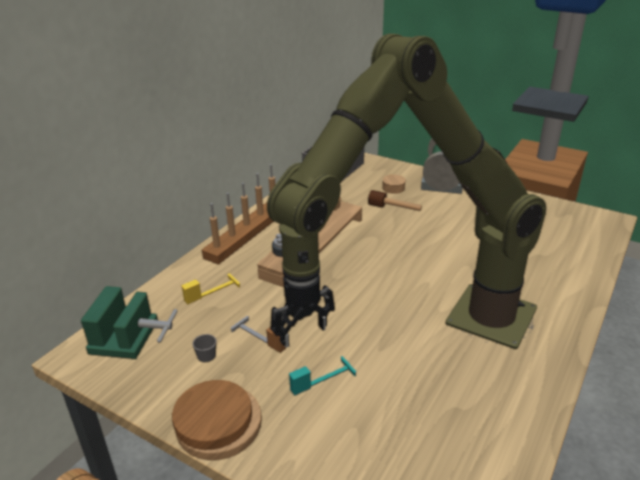

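Top view: probe-shaped things are the wooden-handled grey one (handle 162,275; head 176,223), a yellow one (183,147), a turquoise one (120,330), and the vise's grey bar (113,168). The wooden/steel one fits the description. The shelf's front edge runs from (255,237) to (441,234). I'll confirm in one crop, with measurements.

```bash
python3 - <<'E'
from h import *
import pickle
S=pickle.load(open("s.pkl","rb"));f=S["top"]["frame"][:,:,::-1]
a=cv2.resize(f[210:300,140:200],None,fx=6,fy=6,interpolation=cv2.INTER_CUBIC)
b=cv2.resize(f[170:250,245:450],(430,168),interpolation=cv2.INTER_CUBIC)
g=S["side"]["frame"][:,:,::-1][300:370,220:300]; g=cv2.resize(g,(400,350),interpolation=cv2.INTER_CUBIC)
o=np.zeros((540,800,3),np.uint8); o[:,:360]=a; o[:168,362:792]=b; o[180:530,362:762]=g
cv2.imwrite("pics/crop.png",o)
t=S["top"]
for n,u,v,z in [("handle top",162,275,60),("head",176.5,223,14),("shelf FL",254,236,58),("FR",441,233,58),("BL",252,184,58),("BR",440,181,58)]:
    print(n,onz(t,u,v,z).round(1))
E
```

```text
handle top [450.3 408.1  60. ]
head [590.4 394.5  14. ]
shelf FL [550.4 186.2  58. ]
FR [ 562.9 -278.3   58. ]
BL [684.1 196.3  58. ]
BR [ 696.6 -279.    58. ]
```

View pics/crop.png

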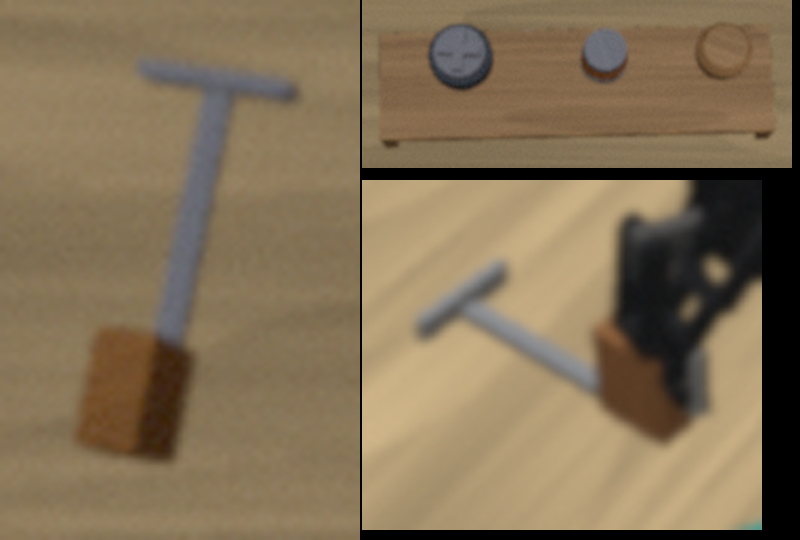

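Confirmed: brown wooden handle, grey steel strip and T-head (crop handle top about (117,392), head about (217,80)). The shelf holds the chuck, jar and vase. Next I triangulate the head and handle.

```bash
cat >> h.py <<'E'
def tri(obs):
    A=np.zeros((3,3));b=np.zeros(3)
    for o,d in obs:
        d=d/np.linalg.norm(d);P=np.eye(3)-np.outer(d,d);A+=P;b+=P@o
    p=np.linalg.solve(A,b); return p,[np.linalg.norm((np.eye(3)-np.outer(d,d)/(d@d))@(p-o)) for o,d in obs]
def wsnap():
    st=robot.read_state(); s=robot.snapshot("wrist"); T=np.array(s["T_tool_cam"]); R=np.array(st["eef_rot"])
    s["attitude"]=R@T[:3,:3]; s["xyz"]=R@T[:3,3]+np.array(st["ee_pos"]); return s
E
python3 - <<'E'
from h import *
import pickle
S=pickle.load(open("s.pkl","rb"));t,s=S["top"],S["side"]
c=lambda x,y:(140+x/6,210+y/6)
print("head",tri([ray(t,*c(217,80)),ray(s,240.3,323.6)]))
print("head L",tri([ray(t,*c(142,68)),ray(s,232.6,329.6)]),"R",tri([ray(t,*c(293,92)),ray(s,248,317.6)]))
print("strip",onz(t,*c(218,95),6),onz(t,*c(172,340),6))
for p in [(98,328),(160,333),(130,457),(80,445),(117,392)]: print("htop",onz(t,*c(*p),60).round(1))
print("hbottom",onz(t,*c(172,460),0),onz(t,*c(190,350),0))
w=wsnap(); cv2.imwrite("pics/w0.png",w["frame"][:,:,::-1]); print(w["T_tool_cam"],proj(w,[450,410,60]))
st=robot.read_state()
print(np.array(st["eef_rot"]).T@(np.array([450,405,160])-st["ee_pos"]))
E
```

```text
head (array([590.15983498, 396.90345246,   7.57353458]), [np.float64(0.7341143997932722), np.float64(0.7341143997931077)])
head L (array([593.77044531, 428.78793363,   8.46366898]), [np.float64(2.0046254343898284), np.float64(2.004625434390117)]) R (array([586.39878031, 364.44252412,   6.95232989]), [np.float64(0.42365483567355294), np.float64(0.42365483567361467)])
strip [584.54051699 396.89957593   6.        ] [477.77479073 409.78945345   6.        ]
htop [475.7 423.9  60. ]
htop [473.9 398.2  60. ]
htop [423.  407.1  60. ]
htop [427.6 427.9  60. ]
htop [449.5 414.2  60. ]
hbottom [427.15745904 408.24920184   0.        ] [474.296557   403.63644449   0.        ]
[[-1.77899527e-03  9.65033287e-01  2.62121328e-01  6.68620310e+01]
 [ 9.99998384e-01  1.64902262e-03  7.15816157e-04 -1.85836022e-01]
 [ 2.58542419e-04  2.62122178e-01 -9.65034661e-01 -1.43043384e+02]
 [ 0.00000000e+00  0.00000000e+00  0.00000000e+00  1.00000000e+00]] [252.84349436 477.9296396 ]
[-239.16224755  -68.25091807   70.76579803]
```

```bash
python3 -m inch '-50 -13 12 -0.06 85;-100 -26 24 -0.12 85;-150 -39 40 -0.18 85;-200 -52 55 -0.25 85;-235.7 -60.7 70 -0.314 85;-235.7 -60.7 70 -0.314 85;-235.7 -60.7 70 -0.314 85'
python3 - <<'E'
from h import *
import pickle
w=wsnap(); pickle.dump(w,open("w1.pkl","wb")); f=w["frame"][:,:,::-1].copy(); cv2.imwrite("pics/w1.png",f)
print(robot.read_state()["eef_rot"])
for p in [(590,397,14),(450,413.4,60),(593.8,429,14),(586.4,364.4,14)]: print(proj(w,p))
E
```

```text
t: 1.02
ee_pos: [449.3, 414.9, 161.3]
eef_rot: [[-0.993, 0.117, -0.001], [0.117, 0.993, 0.001], [0.001, 0.001, -1.0]]
contact_force: [-0.3, -0.1, -0.3]
width: 84.9
gripper_force: 0.0
[[-9.93286225e-01  1.15680335e-01 -7.32132528e-04]
 [ 1.15679000e-01  9.93285265e-01  1.65893922e-03]
 [ 9.19123096e-04  1.56310912e-03 -9.99998356e-01]]
[320.86302491 403.16618975]
[319.9404747  247.20659483]
[361.52702381 403.1045013 ]
[279.48044871 403.52379768]
```

View pics/w1.png

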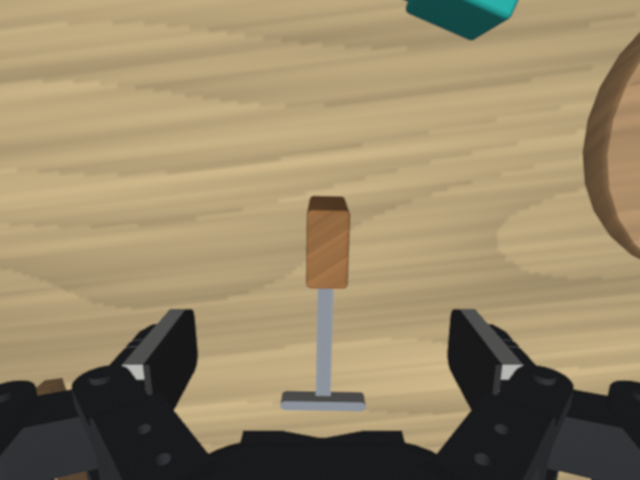

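Wrist view: the handle top spans (306..349, 211..288), the strip runs from (325,290) to (323,392), and the head spans 282..365 at row about 400.

```bash
python3 - <<'E'
from h import *
import pickle
w=pickle.load(open("w1.pkl","rb")); t=pickle.load(open("s.pkl","rb"))["top"]
h=onz(w,327.7,249.5,60);e=onz(w,323.3,400,12);
print(h,e,e-h,onz(w,325,290,6),onz(w,323,392,6))
print("tri handle",tri([ray(w,327.7,249.5),ray(t,159.5,275.3)]))
st=robot.read_state();R=np.array(st["eef_rot"])
d=e-h;print("yaw",np.arctan2(d[1],d[0]),"tool yaw",np.arctan2(-R[1,0],-R[0,0]))
print(R.T@(h-st["ee_pos"]))
E
```

```text
[451.97618072 417.85937674  60.        ] [588.77305955 399.09841435  12.        ] [136.79687882 -18.76096239 -48.        ] [498.4796482  411.15790765   6.        ] [585.58556696 399.25671673   6.        ]
tri handle (array([451.77234876, 416.94956476,  54.59750738]), [np.float64(1.853561088247821), np.float64(1.8535610882478477)])
yaw -0.13629440609910837 tool yaw -0.11593861131881686
[ -2.97832912   2.46717269 101.66580514]
```

```bash
python3 -m inch '-3 2.5 40 0.02 85;-3 2.5 90 0.02 85;-3 2.5 130 0.02 85;-3 2.5 146 0.02 85;-3 2.5 146 0.02 85' && python3 -m inch '0 0 0 0 20;0 0 0 0 20;0 0 0 0 20;0 0 0 0 20;0 0 0 0 20;0 0 0 0 20' 60
```

```text
t: 1.7
ee_pos: [452.5, 417.0, 15.2]
eef_rot: [[-0.991, 0.136, -0.001], [0.136, 0.991, 0.0], [0.001, -0.0, -1.0]]
contact_force: [0.4, -0.2, -0.3]
width: 85.1
gripper_force: 0.0
t: 2.45
ee_pos: [454.1, 416.7, 16.3]
eef_rot: [[-0.991, 0.137, 0.001], [0.137, 0.991, 0.001], [-0.001, 0.002, -1.0]]
contact_force: [-0.9, 0.0, 6.6]
width: 25.5
gripper_force: 59.7
```

```bash
python3 -m inch '0 0 -20 0 20;20 -3 -40 0 20;40 -5 -50 0 20;57.5 -8 -50 0 20;57.5 -8 -50 0 20' && python3 - <<'E'
from h import *
w=wsnap(); cv2.imwrite("pics/w2.png",w["frame"][:,:,::-1])
st=robot.read_state();print(st["ee_pos"],st["contact_force"],st["wrist_torque"])
E
python3 -m inch '-6 -40 0 -0.02 20;-12 -90 0 -0.05 20;-18 -140 0 -0.08 20;-25 -190 0 -0.11 20;-32 -240 0 -0.14 20;-39 -290 0 -0.163 20;-46 -340 0 -0.163 20;-53.7 -388 0 -0.163 20;-53.7 -388 0 -0.163 20;-53.7 -388 0 -0.163 20'
python3 - <<'E'
from h import *
import pickle
S={n:robot.snapshot(n) for n in("top","side")}; pickle.dump(S,open("s2.pkl","wb"))
f=S["top"]["frame"][150:350,220:480,::-1]; g=S["side"]["frame"][:,:,::-1][180:330,180:400]
o=np.vstack([cv2.resize(f,(440,300))*1,cv2.resize(g,(440,300))])
cv2.imwrite("pics/c2.png",o)
E
```

```text
t: 3.08
ee_pos: [393.9, 416.4, 66.2]
eef_rot: [[-0.991, 0.135, -0.001], [0.135, 0.991, 0.0], [0.001, -0.0, -1.0]]
contact_force: [0.3, -0.5, -1.5]
width: 25.3
gripper_force: 59.1
[395.49714474 416.18906344  66.02165269] [ 0.40714213  1.00316776 -1.56178834] [-0.00037084  0.05131598 -0.00353453]
t: 4.38
ee_pos: [396.9, 20.7, 65.2]
eef_rot: [[-1.0, -0.02, 0.003], [-0.02, 1.0, -0.002], [-0.003, -0.002, -1.0]]
contact_force: [-0.6, 0.5, -1.5]
width: 25.2
gripper_force: 60.2
```

View pics/c2.png

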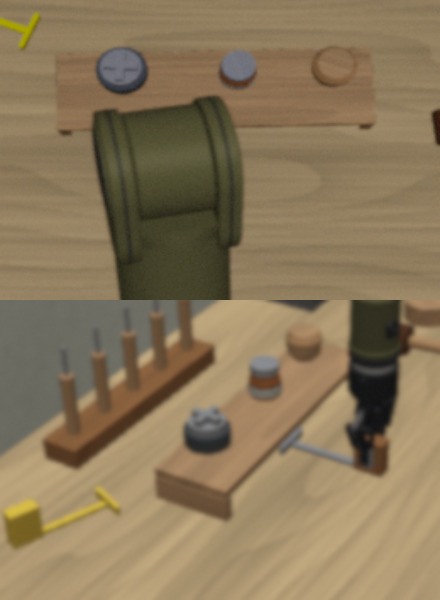

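The side crop shows the probe held, with its head (290,440) just in front of the shelf's front edge. Next: measure the head against the shelf edge with the wrist camera.

```bash
python3 - <<'E'
from h import *
import pickle
w=wsnap(); pickle.dump(w,open("w3.pkl","wb")); cv2.imwrite("pics/w3.png",w["frame"][:,:,::-1])
st=robot.read_state();print(st["ee_pos"],st["contact_force"],st["eef_rot"])
w2=w; print(proj(w,(537,24.5,64)),proj(w,(554.7,29,58)))
E
```

```text
[396.71016305  23.38020642  65.26935801] [ 0.24365566 -0.22748901 -1.88870884] [[-9.99743053e-01 -2.25914921e-02  1.85830330e-03]
 [-2.25915582e-02  9.99744778e-01 -1.45999824e-05]
 [-1.85749918e-03 -5.65781980e-05 -9.99998273e-01]]
[321.99350724 597.81806694] [330.62492526 611.90063774]
```

View pics/w3.png

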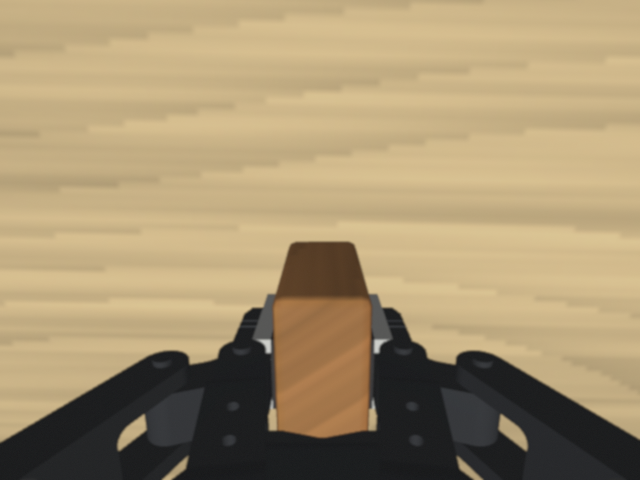

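The wrist view shows the handle upright between the pads, its rear top edge at row 297, columns 275–370.

```bash
python3 - <<'E'
from h import *
import pickle
w=pickle.load(open("w3.pkl","rb")); S=pickle.load(open("s2.pkl","rb")); s=S["side"];t=S["top"]
e=onz(w,322,297,110); print("handle back edge",e,"centre",e+25*np.array([.9997,.0226,0]))
print("head pred",proj(s,(e[0]+166,e[1]+3.8,57)),"seen 325.5,250", onz(s,325.5,250,57))
c=lambda x,y:(220+x*260/440,150+y*200/300)
print("shelf top crn FL",tri([ray(t,*c(58,131)),ray(s,296,275)]))
for p in [(58,131),(374,124),(55,55),(373,55)]: print(onz(t,*c(*p),58).round(1))
# shelf front-top edge by image: fit along the wood edge gradient
for n in [S["top"],pickle.load(open("s.pkl","rb"))["top"]]:
    g=cv2.GaussianBlur(cv2.cvtColor(n["frame"],cv2.COLOR_RGB2GRAY),(0,0),1).astype(float)
    P=[]
    for u in list(range(380,432,4))+list(range(262,274,4)):
        col=g[225:245,u]; d=np.diff(col); k=np.argmax(d); P.append((u,225+k+.5,d[k]))
    P=np.array(P); a=np.polyfit(P[:,0],P[:,1],1); r=P[:,1]-np.polyval(a,P[:,0]); m=abs(r)<1.5; a=np.polyfit(P[m,0],P[m,1],1)
    A,B=onz(n,262,np.polyval(a,262),58),onz(n,430,np.polyval(a,430),58); d=A-B; print(a,m.sum(),A,B,"yaw",np.arctan2(-d[0],d[1]))
E
```

```text
handle back edge [370.02440576  21.41015948 110.        ] centre [395.01690576  21.97515948 110.        ]
head pred [324.60385604 250.48765457] seen 325.5,250 [534.99561781  21.41071854  57.        ]
shelf top crn FL (array([543.7527789 , 183.70389126,  59.48618922]), [np.float64(3.231952600673684), np.float64(3.2319526006737362)])
[547.  185.4  58. ]
[ 563.7 -278.3   58. ]
[677.1 194.8  58. ]
[ 681.8 -279.7   58. ]
[-2.93889747e-02  2.45987706e+02] 16 [544.79430888 166.08158305  58.        ] [ 561.67692802 -250.99650161   58.        ] yaw 0.040456231378929584
[-2.87027424e-02  2.45790724e+02] 16 [544.83768288 166.08310557  58.        ] [ 561.4289575  -250.99144219   58.        ] yaw 0.039759154187797775
```

```bash
cat > chk.py <<'E'
# chk.py base | chk.py THR [xonly/yonly] : force and head place in shelf frame; exit 1 if above THR
import sys,json
from h import *
xs=np.array([.9992,.04]);ys=np.array([-.04,.9992]);F=np.array([556.5,-46])
st=robot.read_state();f=np.array(st["contact_force"]);R=np.array(st["eef_rot"])
if sys.argv[1]=="base": json.dump(list(f),open("base.json","w"))
f=f-np.array(json.load(open("base.json")))
p=-R[:2,0]/np.linalg.norm(R[:2,0]); h=np.array(st["ee_pos"])[:2]+139.3*p+np.array([0,-1.4])-F
fx,fy=f[:2]@xs,f[:2]@ys
print("t%.2f head depth %.1f y %.1f z %.1f | fx %.2f fy %.2f fz %.2f tz %.2f yaw %.3f"%(st["t"],h@xs,h@ys,st["ee_pos"][2],fx,fy,f[2],st["wrist_torque"][2],np.arctan2(p[1],p[0])))
if sys.argv[1]!="base" and max(abs(fx),abs(fy))>float(sys.argv[1]): sys.exit(1)
E
python3 -m inch '0 0 20 -0.017 20;0 0 40 -0.017 20;0 0 46 -0.017 20;0 0 46 -0.017 20;0 0 46 -0.017 20' >/dev/null; python3 chk.py base; for i in 1 2 3; do python3 -m inch '0 0 0 0 20' >/dev/null; python3 chk.py 9; done
python3 -m inch '-10 0 0 0 20;-20 0 0 0 20;-28 0 0 0 20;-28 0 0 0 20' >/dev/null; python3 chk.py 1.3
```

```text
t5.15 head depth -18.6 y 75.9 z 19.8 | fx 0.00 fy 0.00 fz 0.00 tz 0.01 yaw 0.043
t5.28 head depth -18.6 y 75.8 z 19.8 | fx -0.04 fy -1.50 fz 0.10 tz -0.04 yaw 0.043
t5.40 head depth -18.7 y 75.7 z 19.7 | fx -0.73 fy -0.73 fz -1.12 tz 0.02 yaw 0.043
t5.53 head depth -18.9 y 75.6 z 19.5 | fx 0.00 fy -0.66 fz -0.32 tz -0.06 yaw 0.042
t6.03 head depth 9.7 y 75.8 z 19.4 | fx -0.88 fy -0.92 fz 1.64 tz -0.02 yaw 0.042
```

```bash
python3 - <<'E'
s=open("chk.py").read()
s=s.replace('f=np.array(st["contact_force"]);','''
n=int(sys.argv[2]) if len(sys.argv)>2 else 3
L=[(st["contact_force"],st["wrist_torque"])]
for i in range(n-1):
    robot.snapshot("wrist"); st=robot.read_state(); L.append((st["contact_force"],st["wrist_torque"]))
f=np.mean([a for a,_ in L],0);tq=np.mean([b for _,b in L],0);''').replace('st["wrist_torque"][2],np','tq[2],np').replace('tz %.2f','tz %.3f')
open("chk.py","w").write(s)
E
python3 chk.py base 8; python3 chk.py 9
python3 -m inch '-2 0 0 0 20' >/dev/null; python3 chk.py 1 && python3 -m inch '-2 0 0 0 20' >/dev/null; python3 chk.py 1 && python3 -m inch '-2 0 0 0 20' >/dev/null; python3 chk.py 1
```

```text
t6.38 head depth 8.6 y 75.6 z 19.2 | fx 0.00 fy 0.00 fz 0.00 tz -0.007 yaw 0.042
t6.47 head depth 8.8 y 75.6 z 19.3 | fx -0.22 fy -0.34 fz 0.08 tz 0.020 yaw 0.042
t6.70 head depth 11.4 y 75.7 z 19.3 | fx 0.05 fy -0.34 fz -0.26 tz -0.006 yaw 0.042
t6.92 head depth 13.5 y 75.8 z 19.3 | fx 0.04 fy 0.09 fz -0.17 tz -0.002 yaw 0.042
t7.15 head depth 15.4 y 75.8 z 19.3 | fx 0.12 fy -0.11 fz 0.20 tz -0.035 yaw 0.042
```

```bash
python3 -m inch '-2 0 0 0 20' >/dev/null; python3 chk.py 0.9 && python3 -m inch '-2 0 0 0 20' >/dev/null && python3 chk.py 0.9 && python3 -m inch '-2 0 0 0 20' >/dev/null && python3 chk.py 0.9 && python3 -m inch '-2 0 0 0 20' >/dev/null && python3 chk.py 0.9 && python3 -m inch '-2 0 0 0 20' >/dev/null && python3 chk.py 0.9 && python3 -m inch '-2 0 0 0 20' >/dev/null && python3 chk.py 0.9 && python3 -m inch '-2 0 0 0 20' >/dev/null && python3 chk.py 0.9 && python3 -m inch '-2 0 0 0 20' >/dev/null && python3 chk.py 0.9 && python3 -m inch '-2 0 0 0 20' >/dev/null && python3 chk.py 0.9 && python3 -m inch '-2 0 0 0 20' >/dev/null && python3 chk.py 0.9 && python3 -m inch '-2 0 0 0 20' >/dev/null && python3 chk.py 0.9 && python3 -m inch '-2 0 0 0 20' >/dev/null && python3 chk.py 0.9
```

```text
t7.38 head depth 17.4 y 75.8 z 19.3 | fx 0.55 fy 0.40 fz 0.19 tz 0.006 yaw 0.042
t7.60 head depth 19.4 y 75.7 z 19.3 | fx -0.07 fy -0.40 fz -0.24 tz 0.006 yaw 0.042
t7.83 head depth 21.4 y 75.8 z 19.3 | fx -0.16 fy 0.17 fz 0.16 tz 0.003 yaw 0.042
t8.05 head depth 23.4 y 75.8 z 19.3 | fx -0.19 fy 0.11 fz -0.32 tz -0.021 yaw 0.042
t8.28 head depth 25.3 y 75.7 z 19.3 | fx 0.46 fy 0.20 fz -0.11 tz -0.015 yaw 0.042
t8.50 head depth 27.2 y 75.7 z 19.3 | fx -0.19 fy 0.24 fz 0.10 tz -0.009 yaw 0.042
t8.72 head depth 29.1 y 75.7 z 19.3 | fx -0.17 fy -0.34 fz 0.27 tz 0.009 yaw 0.042
t8.95 head depth 31.1 y 75.6 z 19.3 | fx 0.08 fy -0.08 fz 0.31 tz 0.016 yaw 0.042
t9.18 head depth 33.3 y 75.6 z 19.3 | fx 0.20 fy 0.09 fz 0.17 tz 0.037 yaw 0.042
t9.40 head depth 35.3 y 75.6 z 19.3 | fx -0.14 fy -0.25 fz -0.01 tz 0.004 yaw 0.042
t9.62 head depth 37.3 y 75.7 z 19.3 | fx 0.10 fy 0.28 fz -0.46 tz -0.011 yaw 0.042
t9.85 head depth 39.4 y 75.7 z 19.3 | fx 0.33 fy -0.01 fz -0.05 tz -0.011 yaw 0.042
```

```bash
python3 -m inch '-2 0 0 0 20' >/dev/null; python3 chk.py 0.9 && python3 -m inch '-2 0 0 0 20' >/dev/null && python3 chk.py 0.9 && python3 -m inch '-2 0 0 0 20' >/dev/null && python3 chk.py 0.9 && python3 -m inch '-2 0 0 0 20' >/dev/null && python3 chk.py 0.9 && python3 -m inch '-2 0 0 0 20' >/dev/null && python3 chk.py 0.9 && python3 -m inch '-2 0 0 0 20' >/dev/null && python3 chk.py 0.9 && python3 -m inch '-2 0 0 0 20' >/dev/null && python3 chk.py 0.9 && python3 -m inch '-2 0 0 0 20' >/dev/null && python3 chk.py 0.9 && python3 -m inch '-2 0 0 0 20' >/dev/null && python3 chk.py 0.9 && python3 -m inch '-2 0 0 0 20' >/dev/null && python3 chk.py 0.9 && python3 -m inch '-2 0 0 0 20' >/dev/null && python3 chk.py 0.9 && python3 -m inch '-2 0 0 0 20' >/dev/null && python3 chk.py 0.9 && python3 -m inch '-2 0 0 0 20' >/dev/null && python3 chk.py 0.9 && python3 -m inch '-2 0 0 0 20' >/dev/null && python3 chk.py 0.9
```

```text
t10.07 head depth 41.3 y 75.7 z 19.3 | fx 0.33 fy 0.36 fz -0.29 tz -0.011 yaw 0.042
t10.30 head depth 43.4 y 75.7 z 19.3 | fx -0.06 fy 0.18 fz 0.03 tz -0.012 yaw 0.042
t10.53 head depth 45.3 y 75.7 z 19.3 | fx 0.32 fy -0.29 fz 0.10 tz -0.011 yaw 0.042
t10.75 head depth 47.3 y 75.7 z 19.3 | fx 0.55 fy -0.14 fz 0.07 tz 0.014 yaw 0.042
t10.97 head depth 49.3 y 75.7 z 19.3 | fx 0.57 fy 0.46 fz -0.41 tz -0.001 yaw 0.042
t11.20 head depth 51.3 y 75.8 z 19.3 | fx 0.31 fy 0.18 fz -0.20 tz -0.010 yaw 0.042
t11.43 head depth 53.4 y 75.7 z 19.3 | fx 0.35 fy -0.24 fz -0.37 tz 0.019 yaw 0.042
t11.65 head depth 55.3 y 75.8 z 19.3 | fx 0.35 fy -0.29 fz -0.00 tz 0.011 yaw 0.042
t11.88 head depth 57.3 y 75.8 z 19.3 | fx 0.42 fy 0.38 fz 0.48 tz -0.001 yaw 0.042
t12.10 head depth 59.3 y 75.8 z 19.3 | fx 0.20 fy 0.62 fz -0.19 tz -0.001 yaw 0.042
t12.32 head depth 61.4 y 75.8 z 19.3 | fx -0.06 fy 0.02 fz -0.21 tz 0.014 yaw 0.042
t12.55 head depth 63.3 y 75.8 z 19.3 | fx 0.37 fy -0.07 fz 0.05 tz 0.006 yaw 0.042
t12.78 head depth 65.3 y 75.8 z 19.3 | fx 0.20 fy -0.18 fz 0.11 tz -0.011 yaw 0.042
t13.00 head depth 67.3 y 75.8 z 19.3 | fx -0.01 fy -0.05 fz 0.25 tz -0.003 yaw 0.042
```

```bash
python3 -m inch '-2 0 0 0 20' >/dev/null; python3 chk.py 0.9 && python3 -m inch '-2 0 0 0 20' >/dev/null && python3 chk.py 0.9 && python3 -m inch '-2 0 0 0 20' >/dev/null && python3 chk.py 0.9 && python3 -m inch '-2 0 0 0 20' >/dev/null && python3 chk.py 0.9 && python3 -m inch '-2 0 0 0 20' >/dev/null && python3 chk.py 0.9 && python3 -m inch '-2 0 0 0 20' >/dev/null && python3 chk.py 0.9 && python3 -m inch '-2 0 0 0 20' >/dev/null && python3 chk.py 0.9 && python3 -m inch '-2 0 0 0 20' >/dev/null && python3 chk.py 0.9 && python3 -m inch '-2 0 0 0 20' >/dev/null && python3 chk.py 0.9 && python3 -m inch '-2 0 0 0 20' >/dev/null && python3 chk.py 0.9 && python3 -m inch '-2 0 0 0 20' >/dev/null && python3 chk.py 0.9 && python3 -m inch '-2 0 0 0 20' >/dev/null && python3 chk.py 0.9 && python3 -m inch '-2 0 0 0 20' >/dev/null && python3 chk.py 0.9 && python3 -m inch '-2 0 0 0 20' >/dev/null && python3 chk.py 0.9
```

```text
t13.22 head depth 69.3 y 75.8 z 19.3 | fx 0.17 fy -0.37 fz 0.14 tz -0.011 yaw 0.042
t13.45 head depth 71.4 y 75.8 z 19.3 | fx 0.30 fy 0.22 fz -0.09 tz 0.008 yaw 0.042
t13.68 head depth 73.3 y 75.8 z 19.3 | fx 0.09 fy -0.07 fz 0.15 tz -0.015 yaw 0.042
t13.90 head depth 75.4 y 75.8 z 19.3 | fx -0.07 fy -0.01 fz 0.14 tz -0.012 yaw 0.042
t14.12 head depth 77.3 y 75.8 z 19.3 | fx -0.12 fy 0.04 fz -0.17 tz 0.013 yaw 0.042
t14.35 head depth 79.4 y 75.8 z 19.3 | fx -0.24 fy 0.29 fz -0.27 tz 0.000 yaw 0.042
t14.57 head depth 81.4 y 75.9 z 19.3 | fx 0.29 fy 0.04 fz -0.35 tz -0.002 yaw 0.042
t14.80 head depth 83.3 y 75.8 z 19.3 | fx 0.18 fy 0.16 fz 0.09 tz 0.006 yaw 0.042
t15.03 head depth 85.3 y 75.8 z 19.3 | fx -0.58 fy 0.25 fz -0.65 tz -0.007 yaw 0.042
t15.25 head depth 87.3 y 75.9 z 19.3 | fx -0.12 fy -0.18 fz -0.32 tz -0.007 yaw 0.042
t15.47 head depth 89.4 y 75.8 z 19.3 | fx 0.59 fy -0.13 fz 0.54 tz -0.011 yaw 0.042
t15.70 head depth 91.3 y 75.9 z 19.3 | fx 0.07 fy -0.06 fz 0.06 tz 0.018 yaw 0.042
t15.93 head depth 93.4 y 75.9 z 19.3 | fx -0.17 fy -0.25 fz -0.03 tz -0.006 yaw 0.042
t16.15 head depth 95.3 y 75.9 z 19.3 | fx 0.05 fy -0.74 fz -0.23 tz -0.017 yaw 0.042
```

```bash
python3 -m inch '-2 0 0 0 20' >/dev/null; python3 chk.py 0.9 && python3 -m inch '-2 0 0 0 20' >/dev/null && python3 chk.py 0.9 && python3 -m inch '-2 0 0 0 20' >/dev/null && python3 chk.py 0.9 && python3 -m inch '-2 0 0 0 20' >/dev/null && python3 chk.py 0.9 && python3 -m inch '-2 0 0 0 20' >/dev/null && python3 chk.py 0.9 && python3 -m inch '-2 0 0 0 20' >/dev/null && python3 chk.py 0.9 && python3 -m inch '-2 0 0 0 20' >/dev/null && python3 chk.py 0.9 && python3 -m inch '-2 0 0 0 20' >/dev/null && python3 chk.py 0.9 && python3 -m inch '-2 0 0 0 20' >/dev/null && python3 chk.py 0.9
```

```text
t16.38 head depth 97.3 y 75.9 z 19.3 | fx 0.51 fy 0.16 fz -0.12 tz 0.002 yaw 0.042
t16.60 head depth 99.3 y 75.9 z 19.3 | fx -0.42 fy -0.21 fz 0.22 tz 0.002 yaw 0.042
t16.82 head depth 101.3 y 75.9 z 19.3 | fx -0.11 fy -0.26 fz -0.08 tz 0.010 yaw 0.042
t17.05 head depth 103.3 y 75.9 z 19.3 | fx 0.38 fy 0.23 fz -0.77 tz -0.008 yaw 0.042
t17.27 head depth 105.3 y 75.9 z 19.3 | fx 0.30 fy 0.26 fz 0.06 tz -0.023 yaw 0.042
t17.50 head depth 107.4 y 75.9 z 19.3 | fx 0.48 fy -0.33 fz -0.38 tz -0.031 yaw 0.042
t17.73 head depth 109.3 y 75.9 z 19.3 | fx -0.03 fy 0.26 fz 0.01 tz -0.010 yaw 0.042
t17.95 head depth 111.3 y 75.9 z 19.3 | fx 0.30 fy -0.40 fz -0.01 tz 0.008 yaw 0.042
t18.18 head depth 113.1 y 75.9 z 19.2 | fx 0.14 fy -0.78 fz -0.98 tz 0.023 yaw 0.042
```

```bash
python3 chk.py 0.9 4 && python3 -m inch '-1 0 0 0 20' >/dev/null && python3 chk.py 0.9 4 && python3 -m inch '-1 0 0 0 20' >/dev/null && python3 chk.py 0.9 4 && python3 -m inch '-1 0 0 0 20' >/dev/null && python3 chk.py 0.9 4&& python3 -m inch '-1 0 0 0 20' >/dev/null && python3 chk.py 0.9 4
```

```text
t18.32 head depth 113.1 y 75.9 z 19.3 | fx -0.18 fy 0.33 fz -0.18 tz 0.012 yaw 0.042
t18.60 head depth 113.1 y 75.9 z 19.1 | fx -2.95 fy 0.40 fz 1.06 tz -0.009 yaw 0.042
```

```bash
python3 - <<'E'
from h import *
s=robot.snapshot("side"); f=s["frame"][:,:,::-1][170:320,240:440]
cv2.imwrite("pics/c3.png",cv2.resize(f,(800,600),interpolation=cv2.INTER_CUBIC))
E
```

```text
(no output)
```

View pics/c3.png

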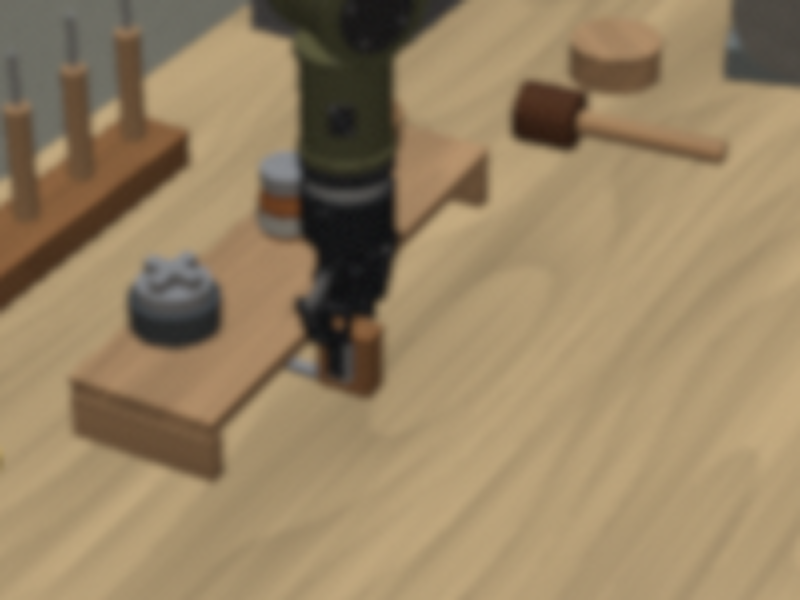

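The side crop shows the handle (350,355) close to the shelf's front edge, so the contact could be head on stop or handle on shelf. The wrist moment will tell which.

```bash
cat > tq.py <<'E'
from h import *
L=[]
for i in range(8):
    st=robot.read_state(); L.append(np.r_[st["contact_force"],st["wrist_torque"]]); robot.snapshot("wrist")
print(np.mean(L,0).round(3),np.std(L,0).round(2))
E
python3 tq.py; python3 -m inch '4 0 0 0 20;4 0 0 0 20'>/dev/null; python3 tq.py; python3 chk.py 9
```

```text
[-4.196  0.158 -0.617  0.053  0.849 -0.049] [0.71 0.41 0.63 0.03 0.12 0.04]
[ 0.205  0.154 -1.624  0.005  0.038  0.006] [0.37 0.54 0.59 0.02 0.04 0.03]
t19.80 head depth 110.1 y 75.9 z 19.3 | fx -0.19 fy -0.07 fz -0.10 tz 0.021 yaw 0.042
```

Since D ≤ 118 mm, the head must meet the stop before the handle can meet the shelf. So this contact is the stop's back face, at my head depth of about 113. Next: hold the head 1.7 mm off it and sweep toward −y behind the collar.

```bash
sed -i 's/if sys.argv\[1\]!="base" and max(abs(fx),abs(fy))>float(sys.argv\[1\])/if sys.argv[1]!="base" and (max(abs(fx),abs(fy))>float(sys.argv[1]) or abs(tq[2])>.08)/' chk.py
python3 -m inch '-1.5 0 0 0 20'>/dev/null; python3 chk.py 1.1 && python3 -m inch '0 -2.5 0 0 20;0 -5 0 0 20'>/dev/null && python3 chk.py 1.1 && python3 -m inch '0 -2.5 0 0 20;0 -5 0 0 20'>/dev/null && python3 chk.py 1.1 && python3 -m inch '0 -2.5 0 0 20;0 -5 0 0 20'>/dev/null && python3 chk.py 1.1 && python3 -m inch '0 -2.5 0 0 20;0 -5 0 0 20'>/dev/null && python3 chk.py 1.1 && python3 -m inch '0 -2.5 0 0 20;0 -5 0 0 20'>/dev/null && python3 chk.py 1.1 && python3 -m inch '0 -2.5 0 0 20;0 -5 0 0 20'>/dev/null && python3 chk.py 1.1 && python3 -m inch '0 -2.5 0 0 20;0 -5 0 0 20'>/dev/null && python3 chk.py 1.1 && python3 -m inch '0 -2.5 0 0 20;0 -5 0 0 20'>/dev/null && python3 chk.py 1.1 && python3 -m inch '0 -2.5 0 0 20;0 -5 0 0 20'>/dev/null && python3 chk.py 1.1 && python3 -m inch '0 -2.5 0 0 20;0 -5 0 0 20'>/dev/null && python3 chk.py 1.1
```

```text
t20.02 head depth 111.8 y 75.9 z 19.3 | fx 0.40 fy -0.23 fz 0.12 tz -0.001 yaw 0.042
t20.38 head depth 111.5 y 70.1 z 19.2 | fx -0.60 fy -0.74 fz -0.53 tz 0.004 yaw 0.041
t20.73 head depth 111.5 y 65.2 z 19.2 | fx 0.27 fy -0.62 fz -0.00 tz -0.006 yaw 0.042
t21.07 head depth 111.5 y 60.2 z 19.2 | fx -0.01 fy 0.24 fz -0.49 tz -0.016 yaw 0.042
t21.43 head depth 111.5 y 55.2 z 19.2 | fx 0.01 fy -0.52 fz 0.23 tz -0.000 yaw 0.042
t21.77 head depth 111.5 y 50.3 z 19.2 | fx -0.10 fy -0.50 fz -0.16 tz 0.024 yaw 0.042
t22.12 head depth 111.5 y 45.2 z 19.2 | fx -0.13 fy -0.73 fz 0.25 tz 0.007 yaw 0.042
t22.48 head depth 111.5 y 40.3 z 19.2 | fx 0.24 fy -0.46 fz -0.00 tz 0.003 yaw 0.042
t22.82 head depth 111.6 y 35.2 z 19.2 | fx 0.46 fy -0.55 fz -0.35 tz 0.003 yaw 0.041
t23.18 head depth 111.6 y 30.3 z 19.2 | fx 0.29 fy 0.07 fz -0.25 tz -0.022 yaw 0.042
t23.52 head depth 111.6 y 25.3 z 19.2 | fx 0.28 fy -0.02 fz -0.80 tz 0.015 yaw 0.042
```

```bash
python3 -m inch '0 -2.5 0 0 20;0 -5 0 0 20'>/dev/null && python3 chk.py 1.1 && python3 -m inch '0 -2.5 0 0 20;0 -5 0 0 20'>/dev/null && python3 chk.py 1.1 && python3 -m inch '0 -2.5 0 0 20;0 -5 0 0 20'>/dev/null && python3 chk.py 1.1 && python3 -m inch '0 -2.5 0 0 20;0 -5 0 0 20'>/dev/null && python3 chk.py 1.1 && python3 -m inch '0 -2.5 0 0 20;0 -5 0 0 20'>/dev/null && python3 chk.py 1.1 && python3 -m inch '0 -2.5 0 0 20;0 -5 0 0 20'>/dev/null && python3 chk.py 1.1 && python3 -m inch '0 -2.5 0 0 20;0 -5 0 0 20'>/dev/null && python3 chk.py 1.1 && python3 -m inch '0 -2.5 0 0 20;0 -5 0 0 20'>/dev/null && python3 chk.py 1.1 && python3 -m inch '0 -2.5 0 0 20;0 -5 0 0 20'>/dev/null && python3 chk.py 1.1 && python3 -m inch '0 -2.5 0 0 20;0 -5 0 0 20'>/dev/null && python3 chk.py 1.1
```

```text
t23.88 head depth 111.6 y 20.3 z 19.2 | fx 0.73 fy -0.21 fz -0.49 tz -0.001 yaw 0.042
t24.23 head depth 111.6 y 15.2 z 19.2 | fx 0.07 fy -0.52 fz 0.38 tz 0.004 yaw 0.042
t24.57 head depth 111.6 y 10.2 z 19.2 | fx -0.30 fy 0.23 fz -0.39 tz -0.008 yaw 0.042
t24.93 head depth 111.6 y 5.3 z 19.2 | fx 0.14 fy 0.18 fz 0.20 tz -0.029 yaw 0.042
t25.27 head depth 111.6 y 0.2 z 19.2 | fx -0.24 fy -0.56 fz -0.07 tz -0.038 yaw 0.042
t25.62 head depth 111.6 y -4.8 z 19.2 | fx -0.25 fy -0.15 fz -0.72 tz 0.017 yaw 0.042
t25.98 head depth 111.6 y -9.8 z 19.2 | fx -0.20 fy -0.45 fz -0.66 tz 0.014 yaw 0.042
t26.32 head depth 111.7 y -14.8 z 19.2 | fx 0.49 fy -0.50 fz -0.71 tz -0.009 yaw 0.042
t26.68 head depth 111.6 y -19.8 z 19.2 | fx -0.33 fy -0.39 fz -0.36 tz -0.025 yaw 0.042
t27.02 head depth 111.7 y -24.8 z 19.2 | fx 0.17 fy -0.23 fz 0.02 tz 0.008 yaw 0.042
```

```bash
python3 -m inch '0 -2.5 0 0 20;0 -5 0 0 20'>/dev/null && python3 chk.py 1.1 && python3 -m inch '0 -2.5 0 0 20;0 -5 0 0 20'>/dev/null && python3 chk.py 1.1 && python3 -m inch '0 -2.5 0 0 20;0 -5 0 0 20'>/dev/null && python3 chk.py 1.1 && python3 -m inch '0 -2.5 0 0 20;0 -5 0 0 20'>/dev/null && python3 chk.py 1.1 && python3 -m inch '0 -2.5 0 0 20;0 -5 0 0 20'>/dev/null && python3 chk.py 1.1 && python3 -m inch '0 -2.5 0 0 20;0 -5 0 0 20'>/dev/null && python3 chk.py 1.1 && python3 -m inch '0 -2.5 0 0 20;0 -5 0 0 20'>/dev/null && python3 chk.py 1.1 && python3 -m inch '0 -2.5 0 0 20;0 -5 0 0 20'>/dev/null && python3 chk.py 1.1 && python3 -m inch '0 -2.5 0 0 20;0 -5 0 0 20'>/dev/null && python3 chk.py 1.1 && python3 -m inch '0 -2.5 0 0 20;0 -5 0 0 20'>/dev/null && python3 chk.py 1.1
```

```text
t27.38 head depth 111.7 y -29.8 z 19.2 | fx 0.10 fy -0.41 fz -0.10 tz -0.023 yaw 0.041
t27.73 head depth 111.7 y -34.8 z 19.2 | fx -0.19 fy -0.34 fz -0.36 tz -0.006 yaw 0.042
t28.07 head depth 111.7 y -39.7 z 19.2 | fx 0.34 fy 0.49 fz -0.06 tz -0.031 yaw 0.042
t28.43 head depth 111.7 y -44.7 z 19.2 | fx -0.36 fy -0.68 fz -0.07 tz 0.040 yaw 0.042
t28.77 head depth 111.7 y -49.7 z 19.2 | fx 0.37 fy -0.10 fz 0.56 tz -0.009 yaw 0.042
t29.12 head depth 111.8 y -54.8 z 19.2 | fx -0.09 fy 0.27 fz -0.19 tz 0.014 yaw 0.042Traceback (most recent call last):
  File "chk.py", line 9, in <module>
    robot.snapshot("wrist"); st=robot.read_state(); L.append((st["contact_force"],st["wrist_torque"]))
    ~~~~~~~~~~~~~~^^^^^^^^^
ValueError: 200 camera calls are used up
```

Camera calls are spent, so from here I rely on single force readings; the moment about z is the cleanest signal.

```bash
sed -i 's/else 3$/else 1/; s/>\.08/>.11/' chk.py; python3 chk.py 2 && python3 -m inch '0 -2 0 0 20;0 -4 0 0 20'>/dev/null && python3 chk.py 2 && python3 -m inch '0 -2 0 0 20;0 -4 0 0 20'>/dev/null && python3 chk.py 2 && python3 -m inch '0 -2 0 0 20;0 -4 0 0 20'>/dev/null && python3 chk.py 2 && python3 -m inch '0 -2 0 0 20;0 -4 0 0 20'>/dev/null && python3 chk.py 2 && python3 -m inch '0 -2 0 0 20;0 -4 0 0 20'>/dev/null && python3 chk.py 2 && python3 -m inch '0 -2 0 0 20;0 -4 0 0 20'>/dev/null && python3 chk.py 2 && python3 -m inch '0 -2 0 0 20;0 -4 0 0 20'>/dev/null && python3 chk.py 2 && python3 -m inch '0 -2 0 0 20;0 -4 0 0 20'>/dev/null && python3 chk.py 2 && python3 -m inch '0 -2 0 0 20;0 -4 0 0 20'>/dev/null && python3 chk.py 2 && python3 -m inch '0 -2 0 0 20;0 -4 0 0 20'>/dev/null && python3 chk.py 2
```

```text
t29.38 head depth 111.8 y -59.2 z 19.2 | fx 0.42 fy -0.60 fz 0.35 tz 0.019 yaw 0.042
t29.62 head depth 111.8 y -63.3 z 19.3 | fx -0.91 fy -0.20 fz 0.31 tz 0.031 yaw 0.042
t29.88 head depth 111.8 y -67.2 z 19.3 | fx 0.06 fy 0.65 fz -0.24 tz 0.050 yaw 0.042
t30.12 head depth 111.8 y -71.2 z 19.3 | fx 0.83 fy -0.27 fz -0.14 tz -0.042 yaw 0.042
t30.38 head depth 111.9 y -74.5 z 19.3 | fx 0.03 fy 2.25 fz -1.51 tz 0.137 yaw 0.043
```

```bash
python3 -m inch '0 0 0 0 20'>/dev/null; python3 chk.py 4;python3 -m inch '0 0 0 0 20'>/dev/null; python3 chk.py 4; python3 -m inch '0 -1 0 0 20;0 -2 0 0 20'>/dev/null; python3 chk.py 4 && python3 -m inch '0 -1 0 0 20;0 -2 0 0 20'>/dev/null; python3 chk.py 4 && python3 -m inch '0 -1 0 0 20;0 -2 0 0 20'>/dev/null; python3 chk.py 4;  python3 -m inch '0 0 0 0 20'>/dev/null; python3 chk.py 4
```

```text
t30.50 head depth 111.8 y -74.9 z 19.3 | fx 0.09 fy 0.23 fz -0.47 tz 0.057 yaw 0.042
t30.62 head depth 111.8 y -74.9 z 19.3 | fx -0.13 fy 0.50 fz -0.05 tz 0.105 yaw 0.042
t30.88 head depth 111.9 y -76.8 z 19.3 | fx 0.03 fy 1.03 fz -0.14 tz 0.163 yaw 0.043
t30.88 head depth 111.9 y -76.8 z 19.3 | fx 0.03 fy 1.03 fz -0.14 tz 0.163 yaw 0.043
t30.88 head depth 111.9 y -76.8 z 19.3 | fx 0.03 fy 1.03 fz -0.14 tz 0.163 yaw 0.043
t31.00 head depth 111.9 y -77.2 z 19.3 | fx 0.07 fy 1.60 fz -0.04 tz 0.159 yaw 0.042
```

Lateral force stays around 1.3 N as it slides, with a lever of about 0.12 m. That is the collar against the strip, not the cheek. Next: draw back gently.

```bash
python3 -m inch '1 0 0 0 20;2 0 0 0 20;4 0 0 0 20;6 0 0 0 20'>/dev/null; python3 chk.py 5 ; python3 -m inch '2 0 0 0 20;4 0 0 0 20'>/dev/null; python3 chk.py 5; python3 -m inch '2 0 0 0 20;4 0 0 0 20'>/dev/null; python3 chk.py 5;python3 -m inch '2 0 0 0 20;4 0 0 0 20'>/dev/null; python3 chk.py 5;python3 -m inch '2 0 0 0 20;4 0 0 0 20'>/dev/null; python3 chk.py 5
```

```text
t31.50 head depth 105.7 y -77.3 z 19.3 | fx 0.38 fy 1.27 fz -0.99 tz 0.038 yaw 0.042
t31.75 head depth 101.9 y -77.4 z 19.3 | fx 1.07 fy -0.11 fz -0.50 tz 0.035 yaw 0.042
t32.00 head depth 97.8 y -77.2 z 19.3 | fx 1.35 fy -0.21 fz 0.05 tz 0.023 yaw 0.042
t32.25 head depth 93.8 y -77.1 z 19.3 | fx 1.38 fy 0.68 fz -0.47 tz 0.036 yaw 0.042
t32.50 head depth 89.7 y -77.1 z 19.3 | fx 1.17 fy -0.01 fz -0.25 tz -0.019 yaw 0.042
```

```bash
python3 -m inch '3 0 0 0 20;6 0 0 0 20;9 0 0 0 20;12 0 0 0 20;15 0 0 0 20;18 0 0 0 20'>/dev/null; python3 chk.py 4 && python3 -m inch '3 0 0 0 20;6 0 0 0 20;9 0 0 0 20;12 0 0 0 20;15 0 0 0 20;18 0 0 0 20'>/dev/null && python3 chk.py 4 && python3 -m inch '3 0 0 0 20;6 0 0 0 20;9 0 0 0 20;12 0 0 0 20;15 0 0 0 20;18 0 0 0 20'>/dev/null && python3 chk.py 4 && python3 -m inch '3 0 0 0 20;6 0 0 0 20;9 0 0 0 20;12 0 0 0 20;15 0 0 0 20;18 0 0 0 20'>/dev/null && python3 chk.py 4 && python3 -m inch '3 0 0 0 20;6 0 0 0 20;9 0 0 0 20;12 0 0 0 20;15 0 0 0 20;18 0 0 0 20'>/dev/null && python3 chk.py 4
```

```text
t33.25 head depth 71.7 y -77.2 z 19.3 | fx 0.75 fy -0.11 fz 0.08 tz -0.010 yaw 0.042
t34.00 head depth 53.7 y -77.2 z 19.3 | fx 0.66 fy 0.82 fz -0.07 tz -0.002 yaw 0.042
t34.75 head depth 35.7 y -77.2 z 19.3 | fx 0.46 fy 0.15 fz -0.33 tz 0.019 yaw 0.042
t35.50 head depth 17.7 y -77.3 z 19.3 | fx 1.83 fy 0.33 fz -0.09 tz 0.051 yaw 0.042
t36.25 head depth -0.3 y -77.3 z 19.3 | fx 0.60 fy -0.16 fz -0.45 tz 0.122 yaw 0.042
```

```bash
for i in 1; do python3 -m inch '2 0 0 0 20'>/dev/null; python3 chk.py 9; python3 -m inch '2 0 0 0 20'>/dev/null; python3 chk.py 9; python3 -m inch '2 0 0 0 20'>/dev/null; python3 chk.py 9; python3 -m inch '2 0 0 0 20'>/dev/null; python3 chk.py 9; python3 -m inch '2 0 0 0 20'>/dev/null; python3 chk.py 9; python3 -m inch '2 0 0 0 20'>/dev/null; python3 chk.py 9; python3 -m inch '2 0 0 0 20'>/dev/null; python3 chk.py 9; python3 -m inch '2 0 0 0 20'>/dev/null; python3 chk.py 9; done
```

```text
t36.38 head depth -2.3 y -77.3 z 19.3 | fx 1.09 fy -0.44 fz -0.49 tz 0.058 yaw 0.042
t36.50 head depth -4.2 y -77.4 z 19.3 | fx 0.94 fy 0.38 fz -1.29 tz 0.036 yaw 0.042
t36.62 head depth -6.2 y -77.3 z 19.3 | fx 1.39 fy -0.62 fz -1.55 tz -0.002 yaw 0.042
t36.75 head depth -8.2 y -77.4 z 19.3 | fx 0.85 fy -0.31 fz 0.58 tz 0.001 yaw 0.042
t36.88 head depth -10.2 y -77.4 z 19.3 | fx 0.76 fy 0.99 fz -0.71 tz 0.052 yaw 0.042
t37.00 head depth -12.2 y -77.4 z 19.3 | fx 0.74 fy 0.48 fz -0.42 tz 0.040 yaw 0.042
t37.12 head depth -14.3 y -77.4 z 19.3 | fx 0.98 fy -0.31 fz -0.31 tz 0.041 yaw 0.042
t37.25 head depth -16.2 y -77.4 z 19.3 | fx 0.88 fy 0.23 fz -0.31 tz 0.004 yaw 0.042
```

```bash
python3 -m inch '-1 1 0 0 20;-1.5 1.5 0 0 20;-1.5 1.5 0 0 20'>/dev/null; python3 chk.py 9; python3 -m inch '0 0 1 0 20;0 0 2 0 20;0 0 2 0 20'>/dev/null; python3 chk.py 9; python3 -m inch '0 0 0.5 0 20;0 0 0.5 0 20'>/dev/null; python3 chk.py 9;python3 -m inch '0 0 0.5 0 20;0 0 0.5 0 20'>/dev/null; python3 chk.py 9
```

```text
t37.62 head depth -14.7 y -75.8 z 19.3 | fx -0.25 fy 0.24 fz -0.13 tz -0.015 yaw 0.042
t38.00 head depth -14.7 y -75.9 z 17.2 | fx -0.22 fy -0.39 fz 0.11 tz 0.038 yaw 0.042
t38.25 head depth -14.7 y -75.8 z 16.7 | fx 0.05 fy -0.15 fz -0.11 tz -0.005 yaw 0.042
t38.50 head depth -14.6 y -75.9 z 16.3 | fx -0.06 fy 0.73 fz -0.03 tz -0.021 yaw 0.042
```

```bash
python3 -m inch '0 0 0.5 0 20;0 0 0.5 0 20'>/dev/null; python3 chk.py 9;python3 -m inch '0 0 0.5 0 20;0 0 0.5 0 20;0 0 0.5 0 20'>/dev/null; python3 chk.py 9
```

```text
t38.75 head depth -14.6 y -75.9 z 16.2 | fx -0.44 fy 1.14 fz 6.76 tz -0.010 yaw 0.042
t39.12 head depth -14.6 y -75.8 z 16.2 | fx -0.35 fy -0.52 fz 13.22 tz -0.025 yaw 0.042
```

```bash
python3 -m inch '0 0 -0.8 0 20;0 0 -0.8 0 20'>/dev/null; python3 chk.py 9; python3 -m inch '0 0 -0 0 40;0 0 0 0 60;0 0 0 0 85;0 0 0 0 85;0 0 0 0 85;0 0 0 0 85' | tail -3;  python3 chk.py 9; python3 -m inch '0 0 -10 0 85;0 0 -25 0 85;0 0 -50 0 85;0 0 -80 0 85;0 0 -120 0 85;0 0 -150 0 85;0 0 -150 0 85;0 0 -150 0 85'; python3 chk.py 9
```

```text
t39.38 head depth -14.6 y -75.9 z 16.2 | fx -0.22 fy -0.26 fz 5.97 tz -0.048 yaw 0.042
contact_force: [0.1, 0.5, 0.4]
width: 84.9
gripper_force: 0.0
t40.12 head depth -14.6 y -75.9 z 16.1 | fx 0.17 fy 0.59 fz 1.96 tz 0.028 yaw 0.042
t: 41.12
ee_pos: [405.2, -127.2, 165.6]
eef_rot: [[-0.999, -0.042, -0.001], [-0.042, 0.999, -0.0], [0.001, -0.0, -1.0]]
contact_force: [0.1, 0.3, -0.7]
width: 84.7
gripper_force: 0.0
t41.12 head depth -15.2 y -76.2 z 165.6 | fx 0.13 fy 0.39 fz 0.81 tz 0.009 yaw 0.042
```

```bash
python3 -c "
from workcell import robot
print(robot.close_job())"
```

```text
the job is handed in; nothing more can be done
None
```

The job is handed in at about 41 s, but I don't know the verdict: by touch, I found the collar under the shelf and drew it to about 40 mm in front of the edge, then laid the probe flat and released it; the camera calls ran out mid-sweep, so the collar's final place rests on a drag force of about 1 N that held until I stopped, not on a picture.

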